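# Find the flush catch and pop the tip drawer of a soldering station

## Task

The spare-tip drawer of the beige soldering station is held shut by a concealed push catch: a beige pad set just below the surface, somewhere along the middle of the shallow flat panel on top of the station. Feel lightly across the panel with the fingertips until you find the pad, press it all the way in so that the drawer springs out at the front, then let the pad come back up and take the hand away. Use the fingertips only: do not grasp, lift or shift anything on the bench, and leave the temperature knob as it is set.

Things in the scene. Friction and masses are not known exactly. Their poses are not given: they have to be found in the camera images.
- station: beige plastic soldering station, fixed, 200 deep (x) x 290 wide (y) x 115 mm high. Origin: centre of its underside, on the bench; own x to its back, y to its left as the operator sees it, z up. Its front (-x side) faces the robot. Flat top from x = -50 to +100 mm; ahead of it a dark fascia with display, iron socket and knob slopes down to the front
- panel_mid (a point): middle of the rigid flat panel on the station's top, on its surface, 112 mm above the bench; axes as the station's. The panel is 100 (x) x 170 (y) mm with a 3 mm high rim round it. The centre of the catch pad lies on the panel's long middle line (x = 0 here), anywhere from y = -39 to +39 mm: find it by touch or by eye
- release (a joint): travel of the catch pad straight down, m: 0 up, 0.006 fully in. Pad: beige, 41 (x) x 45 (y) mm, in an opening of 44 x 48 mm with sides along the station's, its top 2.5 mm below the panel surface when up. Sprung: begins to yield at about 2 N, fully in at about 6.5 N; lets the drawer go at about 0.0035
- tip_drawer (a joint): travel of the spare-tip drawer, m: 0 shut and caught, 0.05 fully out. Low in the station's front, 190 mm wide, 30 mm high, no handle. Once the catch lets go its spring (about 3 N) drives it out to the front within about a second; fully out its face stands 54 mm ahead of the station's front
- knob_mark (a point): white pointer tip near the rim of the black temperature knob (42 mm wide, 19 mm high) on the right side of the sloping fascia; turns easily; set differently each time; leave alone
- tin: round stainless tin with twist cap, 69 mm across, 49 mm high, loose, right of the station; origin: centre of its underside; leave alone
- pump: yellow desoldering pump, about 195 mm long along its x axis, 22 mm thick, lying loose left of the station; origin: under the middle of its barrel; leave alone
- sleeve: black ribbed silicone iron sleeve, 70 mm long along its x axis, 27 mm thick, lying loose close behind the station; origin: under its middle; leave alone
- board_a: small green circuit board, 70 (x) x 50 (y) mm, up to 14 mm high, loose, out to the left or right of the station; origin: under its middle; leave alone
- board_b: small blue circuit board, 70 (x) x 50 (y) mm, up to 15 mm high, loose, out to the left or right of the station; origin: under its middle; leave alone
- flux_bottle: small amber flux bottle with red cap, 34 mm across, 75 mm high, standing loose at the right of the station; origin: centre of its underside; leave alone
- driver: red-handled screwdriver, about 170 mm long along its x axis, lying loose close behind the station; origin: under its middle; leave alone

How it is judged:
By the outcome, as a careful person would: the job done as asked, in the order asked, and still so for the second after the job is handed in, with the robot touching nothing.
It also fails if it takes over 48 s, if anything falls off the work surface, if the arm or the gripper's body presses on something with over 40 N, if the wrist force passes 120 N, or if a joint passes its speed limit or range.

## Robot

A 6-joint arm with a two-finger parallel gripper is mounted at the origin on the work surface. World frame = base frame: x ahead of the robot, y to its left, z up, the work surface at z = 0. Lengths are in m, angles in rad, forces in N, time in s.
With the tool pointing down it reaches from about 0.275 to 0.775 m from the base axis. Payload 14.6 kg.
Tool frame: the origin (TCP) lies midway between the tips of the shut fingers; the grasp point (between the pads) lies 19 mm behind it; z points along the fingers, x is the direction in which the jaws open and shut, and the axes are right-handed (so a half turn about z gives the same grasp; the last joint's range is limited). The gripper opens to 85 mm and grips with 20 to 120 N. Pads are 22 mm wide; open, the fingers measure 114 mm over their backs; the gripper's body (76 mm by 85 mm) begins 54 mm behind the grasp point. The pads swing forward as they close: fully open they stand 13 mm farther back than shut.
Start: joints at [-1.504, 0.263, -0.048, 1.259, 0, 1.415], TCP at [0.115, -0.512, 0.231] pointing down, gripper open.
Joint ranges: [-2.65, 2.65], [-0.89, 1.7], [-1.18, 1.37], [-2.13, 2.11], [-1.35, 1.29], [-3.14, 3.14]. Speed limits (rad/s): [1.89, 1.89, 2.57, 2.79, 3.14, 3.14].

## Interface

Orientations are given as a unit quaternion [x, y, z, w].
In Python, from rig import status, viewer, ctrl gives the robot as it stands.
- The arm moves only by the tool move_arm, never from a script. Its arguments are lists of equal length, an entry for each row: "slide": the shift along the tool's x, y, z in cm, a list of three; "yaw": the turn about the tool's z in rad. A call has 1 to 20 rows; each row is the pose to reach, as a shift and turn from the pose commanded when the call began, along the tool's axes at that moment; what a row does not reach only later rows make up. A row lasts 1/10 s, in which the tool goes at most 50 mm and 8.59 degrees, less where a joint would pass 70% of its speed; a pose out of reach is approached as far as the arm can. A call with a gripper value outside its range is refused whole. "gripper" is the finger opening in cm, from 0 to 8.54, set as the call begins (left out, the last holds). The fingers move at their own pace and stop on an object; the grip force is fixed at half the most. Time passes only in rows, so rows that repeat a pose let the fingers close. It gives the time, the measured TCP pose, the force and the opening at its end, in the units of the state.
- status.get_obs(): the state, without advancing time (a new reading comes with each control period).
- viewer.read_camera(name): name is "scene" or "top"; returns a dict with "color" (420x560x3 uint8, red, green, blue), "z_map" (420x560 float32, m along the optical axis (not along the pixel's ray), 0 where there is no reading), "fov_y" (degrees; the focal length in pixels is half the picture's height over the tangent of half this angle, whatever the lens; pixels are square), "cx", "cy" (the principal point, pixels), "R" (3x3) and "t" (3): a world point X has camera coordinates R X + t. Camera axes: x right, y down, z forward; pixel columns grow to the right and rows downward; lengths in m; the calibration is good to about 2 mm. A picture is of the moment at which its call begins.
- ctrl.sign_off(): hands the job in, once; it reports no verdict.
The state is a dict: "time": time; "joints": joint angles; "joint_vel": joint speeds; "joint_torque": joint torques, N m; "eef_pos": TCP position; "ee_rot": TCP orientation; "wrist_force": force on the tool from outside, world axes, zero at the start; "ft_torque": the same for the moment, N m; "opening": finger opening in m.
Only numpy, scipy, OpenCV 4.12 (cv2) and the standard library are available. Lean on these libraries where they do the work, as an engineer would, in place of code of your own. Each camera call takes 0.05 s, during which the arm holds its last target.

## Working session

There is one attempt and no reset: what is moved stays moved. The work goes in short steps, Python scripts to look and compute and a tool call to move; the robot and the scene stay as the last step left them, time stands still between calls to the robot, and variables do not carry over. Pictures are saved under pics/ and viewed, and the job is handed in when it is done.

Besides the shell and the picture viewer there is one more tool, called after "Call:" in YAML: its name, and indented under it one key for each argument. move_arm: Moves the arm, as the interface text tells. Its arguments: {"type":"object","properties":{"slide":{"type":"array"},"yaw":{"type":"array"},"gripper":{"type":"number"}},"required":["slide","yaw"]}

```bash
mkdir -p pics
cat > h.py <<'E'
import numpy as np, cv2
from rig import status, viewer, ctrl
def cam(n):
    c=viewer.read_camera(n); c['f']=c['color'].shape[0]/2/np.tan(np.radians(c['fov_y'])/2); return c
def save(c,fn,crop=None,s=1):
    im=c['color'][...,::-1]
    if crop: x0,y0,x1,y1=crop; im=im[y0:y1,x0:x1]
    cv2.imwrite('pics/'+fn,cv2.resize(im,None,fx=s,fy=s,interpolation=cv2.INTER_CUBIC))
def world(c,u,v,z=None):
    R=np.array(c['R']);t=np.array(c['t'])
    ray=np.array([(u-c['cx'])/c['f'],(v-c['cy'])/c['f'],1])
    if z is None: d=c['z_map'][int(round(v)),int(round(u))]
    else:
        o=-R.T@t; r=R.T@ray; d=(z-o[2])/r[2]
    return R.T@(ray*d-t)
E
python3 - <<'E'
from h import *
import pickle
for n in('scene','top'):
    c=cam(n); save(c,n+'0.png'); pickle.dump(c,open(n+'0.pkl','wb')); print(n,c['fov_y'],c['cx'],c['cy'],-np.array(c['R']).T@c['t'])
print(status.get_obs())
E
```

```text
scene 49.314329097079764 279.4134828512087 214.91277428625926 [ 1.1797432  -0.70071878  0.83699369]
top 48.052980141494956 281.8961573705708 214.51040421830623 [0.39788158 0.03367487 1.17479874]
{'time': 0.1, 'joints': array([-1.50430749e+00,  2.63455188e-01, -4.88761558e-02,  1.25942766e+00,
       -5.80875212e-06,  1.41545832e+00]), 'joint_vel': array([-0.00089383, -0.0005744 ,  0.0011325 ,  0.00052896, -0.00025201,
       -0.00027809]), 'joint_torque': array([ 5.39287765e-03, -6.38574243e+01,  3.85066187e+01,  9.75560717e-03,
        4.03954800e-05, -1.79686759e-05]), 'eef_pos': array([ 0.1154625 , -0.511877  ,  0.23088253]), 'ee_rot': array([ 7.81028743e-01, -6.24494893e-01, -3.27048509e-04, -3.53175615e-04]), 'wrist_force': array([0.26318586, 0.75873743, 0.80869876]), 'ft_torque': array([-0.02113218,  0.02584066, -0.00813782]), 'opening': 0.08561750564149054}
```

View pics/top0.png

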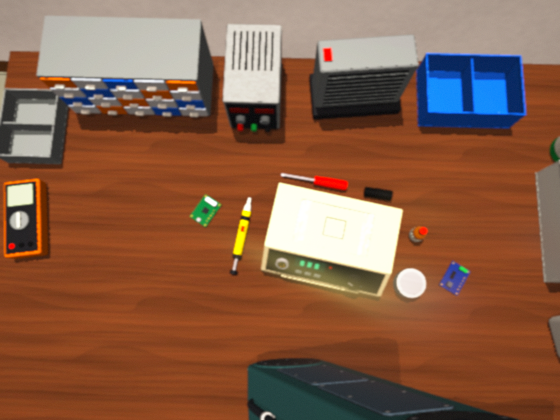

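View pics/scene0.png

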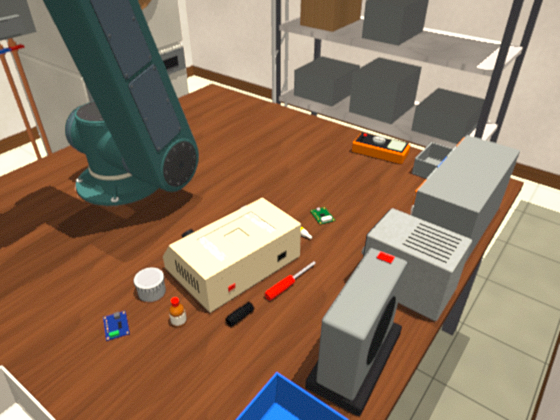

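Run:
```python
from h import *
import pickle
c=pickle.load(open('top0.pkl','rb')); save(c,'top0c.png',(250,170,420,300),4.6)
# contrast
im=c['color'][170:300,250:420,::-1]
g=cv2.resize(im,None,fx=4.6,fy=4.6,interpolation=cv2.INTER_CUBIC).astype(float)
g=np.clip((g-180)*3.4,0,255).astype(np.uint8); cv2.imwrite('pics/top0d.png',g)
for p in [(334,228),(300,215),(370,240),(281,190),(398,209),(334,250)]: print(p,world(c,*p))
s=pickle.load(open('scene0.pkl','rb')); save(s,'scene0c.png',(160,190,310,310),5)
```

```text
(334, 228) [ 0.57996107 -0.08024282  0.11007715]
(300, 215) [ 0.60795356 -0.0017364   0.11103792]
(370, 240) [ 0.55404412 -0.16185693  0.11324544]
(281, 190) [0.66530656 0.04361726 0.11366997]
(398, 209) [ 0.62730845 -0.22627216  0.11576293]
(334, 250) [ 0.52876422 -0.08007328  0.1146798 ]
```

View pics/top0c.png

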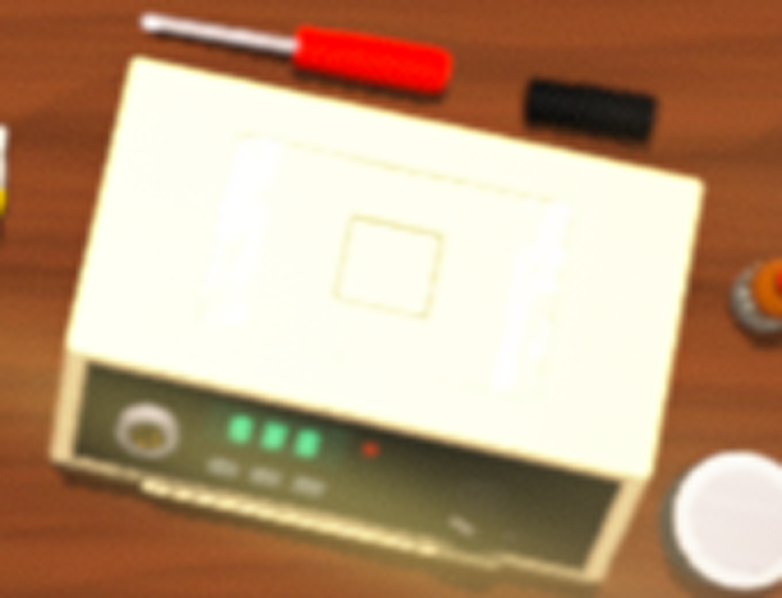

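View pics/top0d.png

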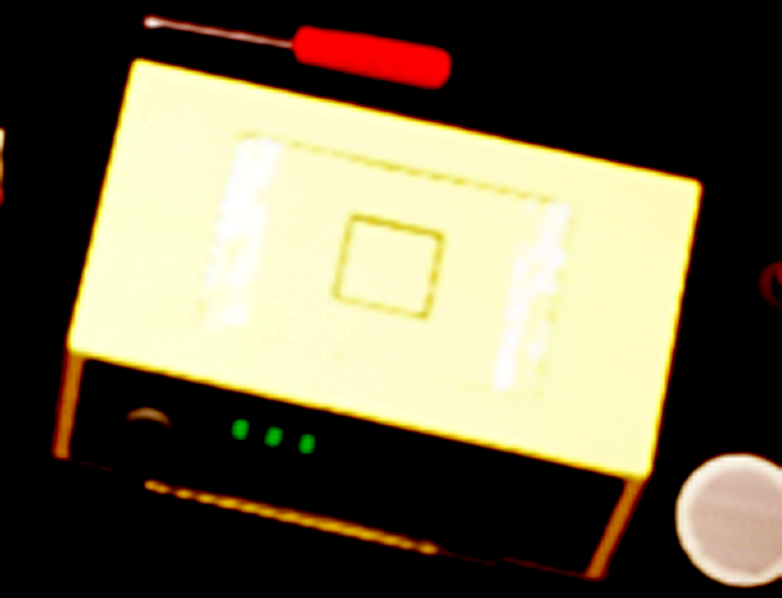

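View pics/scene0c.png

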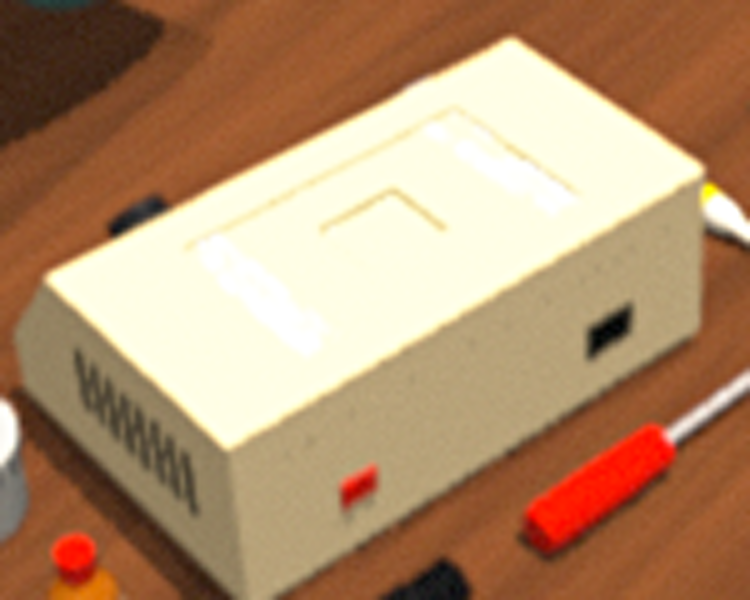

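Run:
```python
from h import *
import pickle
c=pickle.load(open('top0.pkl','rb'))
px=lambda p:((p[0]+.5)/4.6-.5+250,(p[1]+.5)/4.6-.5+170)
def W(ps,z): return np.array([world(c,*px(p),z) for p in ps])
o=W([(350,216),(442,234),(430,318),(335,297)],.112); print(o.round(4),o.mean(0))
print([np.linalg.norm(o[i]-o[(i+1)%4]).round(4) for i in range(4)])
t=W([(133,59),(703,182),(650,475),(68,350)],.115); print(t.round(4),t.mean(0))
print([np.linalg.norm(t[i]-t[(i+1)%4]).round(4) for i in range(4)])
for a,b in((0,1),(3,2)): d=t[a]-t[b]; print('yaw',np.arctan2(-d[0],d[1]))
for a,b in((0,3),(1,2)): d=t[a]-t[b]; print('yaw',np.arctan2(d[1],d[0]))
from scipy.spatial.transform import Rotation as Ro
s=status.get_obs(); print(Ro.from_quat(s['ee_rot']).as_matrix().round(4))
m=c['z_map']; print(np.isfinite(m).all())
# depth around opening
for v in range(216,242,3): print([round(1000*world(c,u,v)[2]) for u in range(310,362,3)])
```

```text
[[ 0.6057 -0.0608  0.112 ]
 [ 0.5979 -0.1067  0.112 ]
 [ 0.5554 -0.1009  0.112 ]
 [ 0.5646 -0.0538  0.112 ]] [ 0.58091324 -0.08054261  0.112     ]
[np.float64(0.0466), np.float64(0.0429), np.float64(0.048), np.float64(0.0417)]
[[ 0.6829  0.0499  0.115 ]
 [ 0.6273 -0.2366  0.115 ]
 [ 0.4808 -0.2077  0.115 ]
 [ 0.5341  0.0775  0.115 ]] [ 0.5813101 -0.0792342  0.115    ]
[np.float64(0.2919), np.float64(0.1493), np.float64(0.2902), np.float64(0.1513)]
yaw -0.19156735118626939
yaw -0.18471532627851833
yaw -0.18374844405459742
yaw -0.19503067341152647
[[ 2.200e-01 -9.755e-01 -1.000e-04]
 [-9.755e-01 -2.200e-01  1.000e-03]
 [-1.000e-03 -1.000e-04 -1.000e+00]]
True
[111, 110, 109, 113, 113, 111, 111, 111, 112, 111, 114, 113, 114, 1175, 114, 114, 114, 108]
[111, 112, 111, 113, 112, 98, 109, 108, 112, 106, 110, 113, 112, 113, 113, 110, 111, 115]
[112, 115, 109, 115, 110, 112, 109, 112, 106, 107, 112, 108, 114, 115, 114, 116, 113, 112]
[113, 112, 109, 115, 112, 107, 109, 109, 113, 110, 107, 105, 109, 113, 110, 110, 112, 113]
[112, 110, 110, 110, 111, 109, 111, 107, 110, 108, 107, 108, 111, 109, 112, 110, 109, 110]
[111, 111, 112, 113, 111, 110, 109, 111, 108, 109, 111, 96, 113, 109, 112, 109, 110, 113]
[111, 111, 112, 112, 93, 109, 109, 107, 110, 109, 109, 108, 113, 109, 111, 112, 111, 112]
[112, 113, 112, 112, 112, 111, 111, 113, 107, 108, 108, 110, 113, 109, 115, 110, 112, 113]
[111, 109, 110, 108, 112, 112, 110, 109, 111, 114, 110, 112, 114, 113, 111, 111, 113, 114]
```

The pad outline is visible in the top-view crop at about pixel (334, 228), which puts its centre at (0.581, -0.081). The measured sizes (47×42 mm opening, 291×150 mm flat top) match those given. Station yaw is about -0.189. I'll move over the pad with the fingers shut.

Call:
move_arm:
  slide:
    - [-0.8, -1.4, 0]
    - [-2.4, -4.1, 0]
    - [-4.0, -6.9, 0]
    - [-5.6, -9.6, 0]
    - [-7.2, -12.3, 0]
    - [-8.8, -15.1, 0]
    - [-10.3, -17.8, 0]
    - [-11.9, -20.6, 0]
    - [-13.5, -23.3, 0]
    - [-15.1, -26.1, 0]
    - [-16.7, -28.8, 0]
    - [-18.3, -31.6, 0]
    - [-19.9, -34.3, 0]
    - [-21.5, -37.1, 0]
    - [-23.1, -39.8, 0]
    - [-24.7, -42.5, 0]
    - [-26.3, -45.3, 0]
    - [-27.9, -48.0, 0]
    - [-29.5, -50.8, 0]
    - [-30.6, -52.8, 0]
  yaw: [-0.07, -0.2, -0.34, -0.47, -0.61, -0.74, -0.88, -1.01, -1.15, -1.28, -1.42, -1.55, -1.69, -1.82, -1.96, -2.09, -2.23, -2.36, -2.5, -2.6]
  gripper: 0

```text
time: 2.1
eef_pos: [0.5643, -0.096, 0.2309]
ee_rot: [0.809, 0.588, -0.0, -0.0]
wrist_force: [-0.0, 0.2, -0.3]
opening: -0.0001
```

Call:
move_arm:
  slide:
    - [1.0, 0.6, 0]
    - [2.1, 1.15, 1]
    - [2.14, 1.15, 3]
    - [2.14, 1.15, 5]
    - [2.14, 1.15, 7]
    - [2.14, 1.15, 8.5]
    - [2.14, 1.15, 9.5]
    - [2.14, 1.15, 10]
    - [2.14, 1.15, 10]
    - [2.14, 1.15, 10]
    - [2.14, 1.15, 10]
  yaw: [-0.06, -0.13, -0.13, -0.13, -0.13, -0.13, -0.13, -0.13, -0.13, -0.13, -0.13]

```text
time: 3.2
eef_pos: [0.5812, -0.0809, 0.132]
ee_rot: [0.771, 0.637, 0.0, 0.0]
wrist_force: [0.3, -0.1, -0.6]
opening: -0.0001
```

Run:
```python
from h import *
c=cam('scene'); save(c,'scene1c.png',(150,130,320,310),4)
c=cam('top'); save(c,'top1c.png',(250,170,420,300),4.6)
from scipy.spatial.transform import Rotation as Ro
s=status.get_obs(); print(s['eef_pos'],s['wrist_force'],s['joints'],Ro.from_quat(s['ee_rot']).as_matrix().round(4))
```

```text
[ 0.58112929 -0.0808551   0.13178352] [0.42201699 0.13853895 0.72285083] [-2.77085559e-01  4.12522711e-01 -9.60527070e-02  1.06140245e+00
 -3.68771823e-06 -8.72876384e-02] [[ 1.887e-01  9.820e-01  8.000e-04]
 [ 9.820e-01 -1.887e-01 -2.000e-04]
 [-1.000e-04  8.000e-04 -1.000e+00]]
```

View pics/scene1c.png

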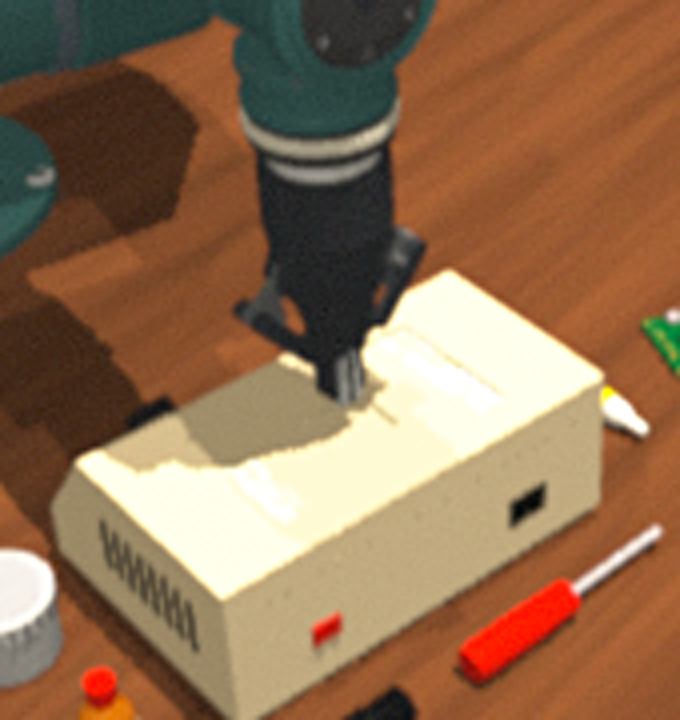

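The shut fingertips hang over the pad opening, at about pixel (350, 395) in the crop. Next I'll feel down slowly.

Call:
move_arm:
  slide:
    - [0, 0, 0.8]
    - [0, 0, 1.5]
    - [0, 0, 1.9]
    - [0, 0, 2.1]
    - [0, 0, 2.2]
    - [0, 0, 2.3]
    - [0, 0, 2.4]
    - [0, 0, 2.4]
  yaw: [0, 0, 0, 0, 0, 0, 0, 0]

```text
time: 4.1
eef_pos: [0.5808, -0.0808, 0.1074]
ee_rot: [0.771, 0.637, -0.0, -0.0]
wrist_force: [-3.0, 1.3, 3.8]
opening: 0.0001
```

At 2.1 mm below the pad's rest height the force is 3.8 N, as the spring should give, so the fingertips are on the pad. I'll press it fully in.

Call:
move_arm:
  slide:
    - [0, 0, 0.1]
    - [0, 0, 0.2]
    - [0, 0, 0.3]
    - [0, 0, 0.36]
    - [0, 0, 0.42]
    - [0, 0, 0.42]
    - [0, 0, 0.42]
    - [0, 0, 0.42]
  yaw: [0, 0, 0, 0, 0, 0, 0, 0]

```text
time: 4.9
eef_pos: [0.5809, -0.0808, 0.1035]
ee_rot: [0.771, 0.637, 0.0, 0.0]
wrist_force: [-4.4, 1.2, 9.3]
opening: -0.0002
```

Call:
move_arm:
  slide:
    - [0, 0, 0.02]
    - [0, 0, 0.02]
    - [0, 0, 0.02]
  yaw: [0, 0, 0]

```text
time: 5.2
eef_pos: [0.5809, -0.0808, 0.1035]
ee_rot: [0.771, 0.637, 0.0, 0.0]
wrist_force: [-5.1, 1.2, 12.5]
opening: -0.0001
```

Run:
```python
from h import *
c=cam('top'); save(c,'top2c.png',(250,170,420,320),4)
s=status.get_obs(); print(s['eef_pos'],s['wrist_force'],s['time'])
```

```text
[ 0.58095306 -0.08080309  0.10345757] [-5.44917495  1.38954342 10.88922177] 5.25
```

View pics/top2c.png

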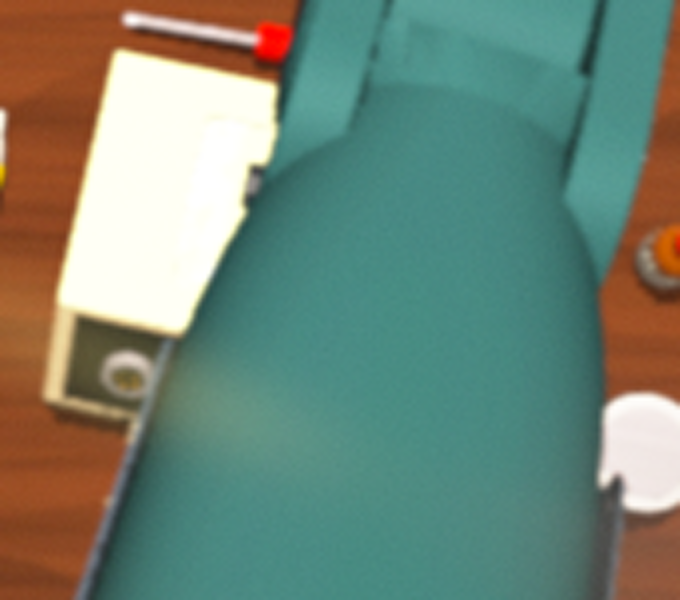

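The pad bottomed out at 0.1035, its 6 mm limit, with about 11 N. The arm hides the drawer from the top camera, so I'll lift off and move the hand away.

Call:
move_arm:
  slide:
    - [0, 0, -0.2]
    - [0, 0, -0.4]
    - [0, 0, -0.7]
    - [0, 0, -1.0]
    - [0, 0, -1.5]
    - [0, 0, -2.5]
    - [0, 0, -4]
    - [0, 0, -6]
    - [0, 0, -8]
    - [0, 0, -10]
    - [0, 0, -12]
    - [0, 0, -13]
    - [-1, -0.6, -13]
    - [-3, -1.8, -13]
    - [-6, -3.5, -13]
    - [-9, -5.2, -13]
    - [-12, -7, -13]
    - [-15, -8.7, -13]
    - [-18, -10.5, -13]
    - [-20, -11.7, -13]
  yaw: [0, 0, 0, 0, 0, 0, 0, 0, 0, 0, 0, 0, 0, 0, 0, 0, 0, 0, 0, 0]

```text
time: 7.25
eef_pos: [0.4259, -0.2564, 0.232]
ee_rot: [0.771, 0.636, -0.0, -0.001]
wrist_force: [0.7, 0.3, -0.4]
opening: -0.0
```

Call:
move_arm:
  slide:
    - [-2, -1.2, 0]
    - [-4.5, -2.6, 0]
    - [-7, -4.1, 0]
    - [-10, -5.8, 0]
    - [-13, -7.6, 0]
    - [-15, -8.8, 0]
    - [-16.5, -9.6, 0]
    - [-17, -10, 0]
    - [-17, -10, 0]
    - [-17, -10, 0]
  yaw: [0, 0, 0, 0, 0, 0, 0, 0, 0, 0]

```text
time: 8.25
eef_pos: [0.298, -0.4026, 0.2326]
ee_rot: [0.771, 0.637, 0.0, -0.0]
wrist_force: [0.1, -0.6, -0.2]
opening: 0.0
```

Run:
```python
from h import *
import pickle
c=cam('top'); save(c,'top3.png'); save(c,'top3c.png',(250,170,420,320),4); pickle.dump(c,open('top3.pkl','wb'))
c=cam('scene'); save(c,'scene3c.png',(100,170,350,350),3)
s=status.get_obs(); print(s['eef_pos'],s['wrist_force'],s['time'])
```

```text
[ 0.29837122 -0.40253435  0.23280713] [0.17298483 0.53497479 0.61701816] 8.35
```

View pics/top3c.png

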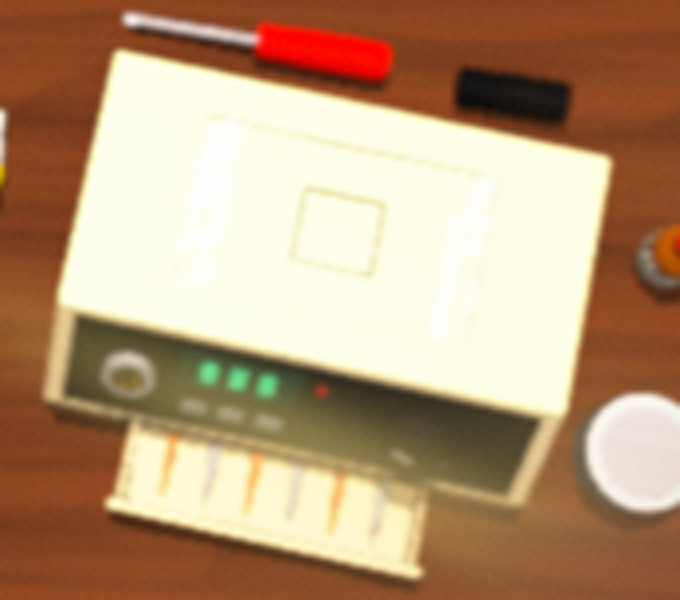

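View pics/scene3c.png

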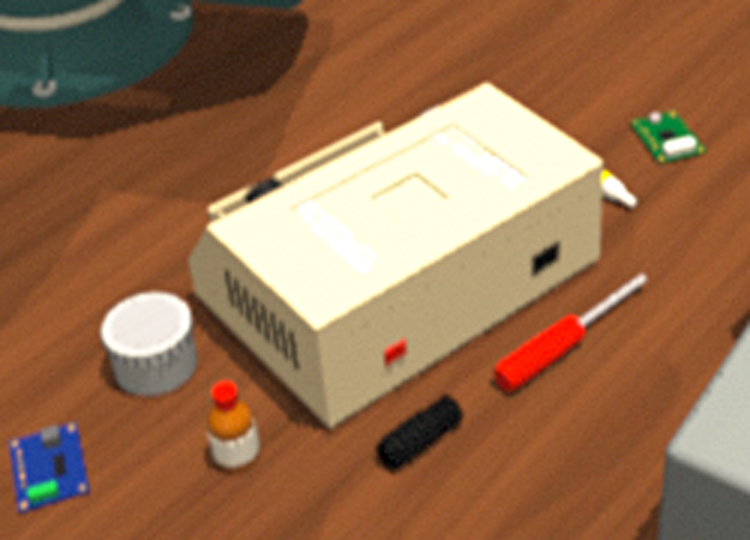

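View pics/top3.png

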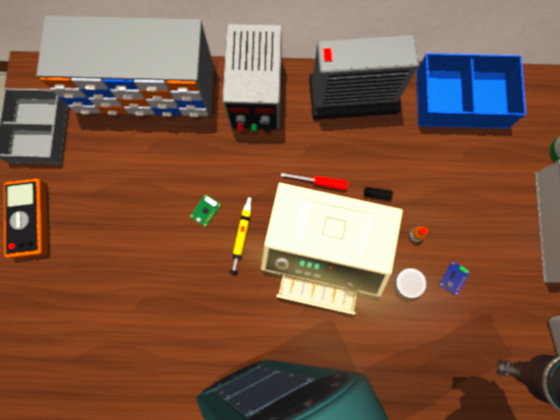

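The drawer stands out at the front: its face runs from (108, 502) to (420, 575) in the top crop, with the tips visible inside. The pad outline looks as it did before and nothing else has moved. I'll check how far out the drawer is, then hand in.

Run:
```python
from h import *
import pickle
c=pickle.load(open('top3.pkl','rb'));c0=pickle.load(open('top0.pkl','rb'))
R=np.array([[np.cos(-.189),-np.sin(-.189)],[np.sin(-.189),np.cos(-.189)]])
o=np.array([.5812,-.0792])-R@[.025,0]
for p in[(108,502),(420,575)]:
    w=world(c,p[0]/4+250,p[1]/4+170,.038)[:2]; print(R.T@(w-o))
d=np.abs(c['color'].astype(int)-c0['color']).max(2)>60
ys,xs=np.nonzero(d[:350]); k=(xs<440); print(k.sum(), xs[k].min(),xs[k].max(),ys[k].min(),ys[k].max())
ctrl.sign_off()
```

```text
[-0.15133528  0.0942982 ]
[-0.15318202 -0.09480182]
1697 276 355 274 314
the job is handed in; nothing more can be done
```

The spare-tip drawer is open and the job is handed in, at about 8.4 s of the 48 s allowed.

- **Finding the pad:** I found it by eye in the top camera, centred almost exactly on the panel's middle. I confirmed it by touch with the shut fingertips: 3.8 N at about 2 mm of travel, as its spring should give.
- **Pressing it:** I pushed it to its stop at 6 mm, where the force reached about 12.5 N. I then lifted straight off and moved the hand well clear.
- **Last checks:** The drawer face measures about 52 mm ahead of the station's front, against 54 mm nominal, which is within camera accuracy. Comparing the top pictures from before and after, the only change around the station is the drawer. The knob and the loose items look untouched, and the wrist force is back to noise.
- **Less certain:** I judged that the pad came back up only from its outline looking unchanged, because the depth noise is too coarse to measure it. While pressing there was also a sideways force of about 5 N, probably friction on the pad.

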